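Clear the fudge board and line the blade up for the next cut

TASK

Draw the bench scraper out of its stand and wipe all five fudge offcuts off the chopping board into the flowered tray with its blade; keep your fingers off the fudge. Then carry the scraper over the row of jars without disturbing them, and lower its blade into the two slots of the wooden cutting box until the edge hangs about a centimetre above the fudge bar, so that I can check where the cut will fall: blade upright, its middle over the middle of the box, touching neither the box nor the bar. Never touch the bar with the blade, and finish while still holding the scraper hovering there: do not put it down or let go.

Things in the scene. Friction and masses are not known exactly. Their poses are not given: they have to be found in the camera images.
- scraper: bench scraper: steel blade 150 long x 3 thick x 80 high, dark wooden bar handle along its top (134 long x 24 thick, flat sides, z = 80 to 110 mm); about 0.2 kg. Starts blade down in its stand, upright or leaning up to 4 degrees. Origin: middle of the blade's lower edge; x along the blade, y through its thickness, z up towards the handle.
- stand: slotted wooden stand of the scraper, 170 x 44 x 60 mm, fixed. A 6 mm slot along its x runs from end to end, 48 mm deep (floor of the slot 12 mm above the worktop), open at both ends; the scraper is drawn straight up. Origin: centre of the underside, x along the slot, z up.
- board: small striped wooden chopping board, 180 (x) x 200 (y) x 24 mm (z), fixed. Origin: centre of the underside; its y axis points to the tray, which lies against its +y edge.
- tray: melamine tray with a flower print, 365 (x) x 255 (y) mm, fixed, on the worktop along the +y edge of the board with a 2 mm gap; x and y parallel to the board's. Its rim is 22 mm high (2 mm lower than the top of the board), about 13 mm wide; its flat floor, 2 mm thick, lies inside. Origin: centre of the underside.
- cutbox: wooden cutting box (mitre box), fixed: floor 220 (x) x 104 (y) x 12 mm, side walls at y = -46 and +46 mm, each 12 thick, up to z = 82 mm; open at -x, lower stop board at +x. At x = 0 a 12 mm wide slot cuts through both walls from the top to the floor; the blade lies along y, through both slots. Origin: centre of the underside, z up.
- fudge: bar of brown nut fudge lying in the cutting box under the slots, 150 (x, along the box) x 74 x 45 mm, loose. Origin: centre of the underside, which is 12 mm above the worktop, so that its top is at 57 mm.
- honey: honey jar with green lid, 64 x 68 x 84 mm, standing loose between the board and the cutting box. Origin: centre of the underside.
- spice: spice jar with red lid, 45 mm diameter x 106 mm, in the same row of jars. Origin: centre of the underside.
- salt: glass salt shaker with grey top, 44 mm diameter x 90 mm, in the same row of jars. Origin: centre of the underside.
- offcut1: one of five loose brown fudge offcuts on the board, 20 x 16 x 14 mm, 10 g. Origin: its centre.
- offcut2: one of five loose brown fudge offcuts on the board, 18 x 15 x 13 mm, 10 g. Origin: its centre.
- offcut3: one of five loose brown fudge offcuts on the board, 21 x 14 x 14 mm, 10 g. Origin: its centre.
- offcut4: one of five loose brown fudge offcuts on the board, 17 x 17 x 12 mm, 10 g. Origin: its centre.
- offcut5: one of five loose brown fudge offcuts on the board, 20 x 13 x 13 mm, 10 g. Origin: its centre.
Mind the look-alikes: they are no part of the job. There is more than one size of the scraper; the one meant has the size given above.

How it is judged:
By the outcome, as a careful person would: the job done as asked, in the order asked, and still so for the second after the job is handed in, while the arm keeps its last pose, push and grip.
It also fails if it takes over 48 s, if anything falls off the work surface, if the arm or the gripper's body presses on something with over 40 N, if the wrist force passes 120 N, or if a joint passes its speed limit or range.

ROBOT

A 6-joint arm with a two-finger parallel gripper is mounted at the origin on a cart in front of the work surface, level with it; the furniture and walls round the work are solid. World frame = base frame: x ahead of the robot, y to its left, z up, the work surface at z = 0. Lengths are in m, angles in rad, forces in N, time in s.
With the tool pointing down it reaches from about 0.35 to 1 m from the base axis. Payload 7.1 kg.
Tool frame: the origin (TCP) lies at the very end of the fingers, on their centre line; the grasp point (between the pads) lies arm.grip_depth behind it (arm.grip_depth is the distance from the TCP to the grasp point, in m); z points along the fingers, y is the line along which they close (so a half turn about z gives the same grasp; the last joint's range is limited). The gripper opens to 85 mm and grips with 20 to 120 N. Pads are 22 mm wide; open, the fingers measure 114 mm over their backs; the gripper's body (76 mm by 85 mm) begins 54 mm behind the grasp point. The pads swing forward as they close: fully open they stand 13 mm farther back than shut.
Start: joints at [1.085, 0.423, 1.63, -0, 1.089, -0.019], TCP at [0.281, 0.558, 0.231] pointing down, gripper open.
Joint ranges: [-3, 3], [-0.9, 2.11], [0.09, 2.58], [-1.31, 4.45], [0.11, 2.69], [-2.54, 2.54]. Speed limits (rad/s): [2.39, 2.39, 3.01, 3.14, 3.14, 3.14].

INTERFACE

Orientations are given as a unit quaternion [w, x, y, z].
In Python, from workcell import arm gives the robot as it stands.
- The arm moves only by the tool drive_tool, never from a script. Its arguments are lists of equal length, an entry for each row: "fingers": the opening, from -1 (shut) to 1 (fully open); "slide": the shift along the tool's x, y, z in mm, a list of three; "twist": the turn, a rotation vector about the tool's x, y, z in rad, a list of three. In form: {"fingers": [fingers, ...], "slide": [[tx, ty, tz], ...], "twist": [[rx, ry, rz], ...]}. A call has exactly 8 rows; each row is the pose to reach, as a shift and turn from the pose commanded when the call began, along the tool's axes at that moment; what a row does not reach only later rows make up. A row lasts 1/10 s, in which the tool goes at most 50 mm and 8.59 degrees, less where a joint would pass 70% of its speed; a pose out of reach is approached as far as the arm can. A call with a gripper value outside its range is refused whole. The fingers move at their own pace and stop on an object; "newtons" is the grip in N (left out, the last holds). Time passes only in rows, so rows that repeat a pose let the fingers close, or fill a call up. It gives the time, the measured TCP pose, the force, the opening and the grip force at its end, in the units of the state.
- arm.get_obs(): the state, without advancing time (a new reading comes with each control period).
- arm.grab_frame(name): name is "side" or "top"; returns a dict with "frame" (480x640x3 uint8, blue, green, red), "fovy" (degrees; the focal length in pixels is half the picture's height over the tangent of half this angle, whatever the lens; pixels are square), "cx", "cy" (the principal point, pixels), "R" (3x3) and "t" (3): a world point X has camera coordinates R X + t. Camera axes: x right, y down, z forward; pixel columns grow to the right and rows downward; lengths in m; the calibration is good to about 2 mm. A picture is of the moment at which its call begins. There is no depth.
- arm.sign_off(): hands the job in; it is judged then, once.
The state is a dict: "clock": time; "joints": joint angles; "qd": joint speeds; "joint_torque": joint torques, N m; "eef_pos": TCP position; "ee_rot": TCP orientation; "wrist_force": force on the tool from outside, world axes, zero at the start; "torque": the same for the moment, N m; "finger_gap": finger opening in m; "finger_force": force on a finger pad.
Only numpy, scipy, OpenCV 4.12 (cv2) and the standard library are available. Lean on these libraries where they do the work, as an engineer would, in place of code of your own. Each camera call takes 0.05 s, during which the arm holds its last target. There are 200 camera calls.

## Working session

There is one attempt and no reset: what is moved stays moved. The work goes in short steps, Python scripts to look and compute and a tool call to move; the robot and the scene stay as the last step left them, time stands still between calls to the robot, and variables do not carry over. Pictures are saved under pics/ and viewed, at most 10 in all, crops included, and the job is handed in when it is done.

Besides the shell and the picture viewer there is one more tool, called after ">>>" as name(argument=value, ...), one argument or row to a line, values as JSON. drive_tool: Moves the arm, as the interface text tells. Its arguments: {"type":"object","properties":{"fingers":{"type":"array"},"slide":{"type":"array"},"twist":{"type":"array"},"newtons":{"type":"number"}},"required":["fingers","slide","twist"]}

```bash
mkdir -p pics; ls; python3 - <<'E'
from workcell import arm
import cv2
print(arm.get_obs(), arm.grip_depth)
for n in("side","top"):
    f=arm.grab_frame(n); cv2.imwrite(f"pics/{n}0.png",f["frame"]); print(n,f["fovy"],f["cx"],f["cy"],f["R"],f["t"])
E
```

```text
pics
{'clock': 0.0, 'joints': array([ 1.08498657e+00,  4.23838093e-01,  1.63070269e+00,  1.37217495e-05,
        1.08860198e+00, -1.90057024e-02]), 'qd': array([-0.00144468, -0.00234128, -0.00140769,  0.00042453,  0.00102568,
       -0.00074928]), 'joint_torque': array([ 3.30855088e-03, -5.57377732e+01, -2.81755525e+01,  8.33406739e-05,
        7.08200707e-03,  3.80034214e-05]), 'eef_pos': array([0.28098976, 0.55765344, 0.23054242]), 'ee_rot': array([-1.99442280e-04,  2.31291667e-01,  9.72884147e-01, -7.48977014e-04]), 'wrist_force': array([ 0.16006709, -0.01870888, -0.03796797]), 'torque': array([-0.005918  ,  0.01695517, -0.03402825]), 'finger_force': 0.0, 'finger_gap': 0.08531457915565675} 0.0187
side 54.80466117143828 310.16361816417987 241.93756805477557 [[-0.99965727  0.02492351 -0.00800999]
 [ 0.020518    0.55588589 -0.83100534]
 [-0.01625893 -0.83088488 -0.55620676]] [0.52025757 0.07617931 0.93600045]
top 49.12877320090192 312.70037281664617 235.0743541948699 [[ 0.01769985 -0.99978525  0.01077822]
 [-0.98315472 -0.01936476 -0.18174654]
 [ 0.18191623 -0.00737977 -0.98328634]] [-0.11081356  0.53930589  1.12341204]
```

View pics/side0.png

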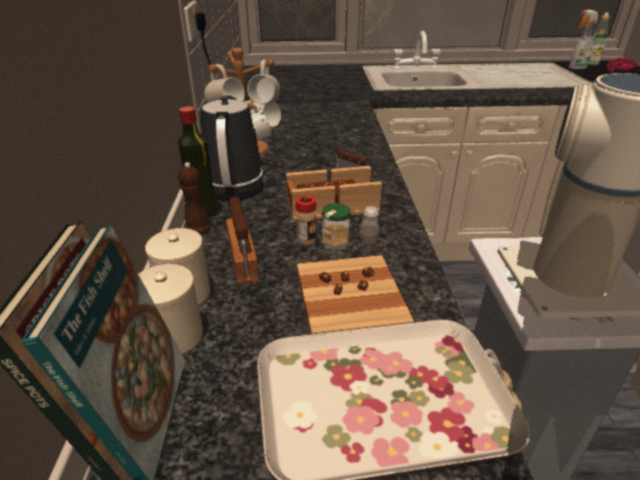

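View pics/top0.png

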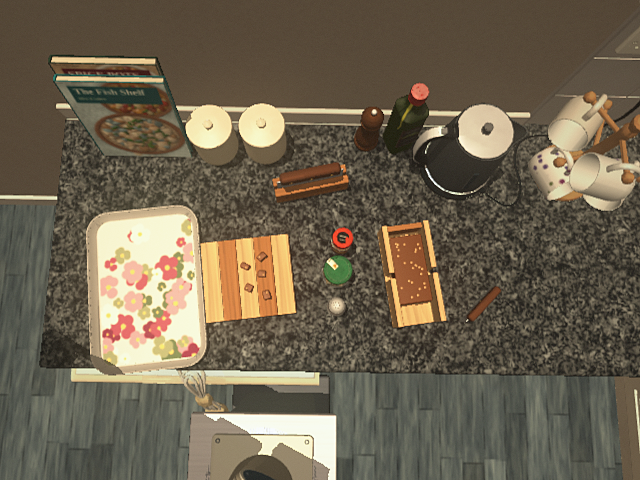

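The side view shows the stand at about (240,245), the board at (355,290), the tray, the jars and the cutting box at (335,190). In the top view the stand is at (312,182), the board at (248,278), the box at (412,275) and the jars near x≈338. I'll enlarge both.

```bash
python3 - <<'E'
import cv2
a=cv2.imread("pics/top0.png")[150:350,190:510]; cv2.imwrite("pics/topc.png",cv2.resize(a,None,fx=2.5,fy=2.5,interpolation=cv2.INTER_CUBIC))
a=cv2.imread("pics/side0.png")[140:340,200:440]; cv2.imwrite("pics/sidec.png",cv2.resize(a,None,fx=3,fy=3,interpolation=cv2.INTER_CUBIC))
E
```

```text
(no output)
```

View pics/topc.png

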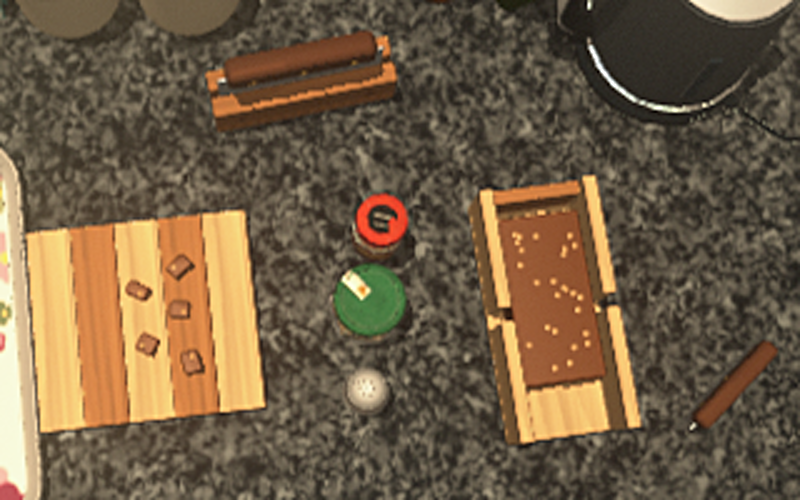

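View pics/sidec.png

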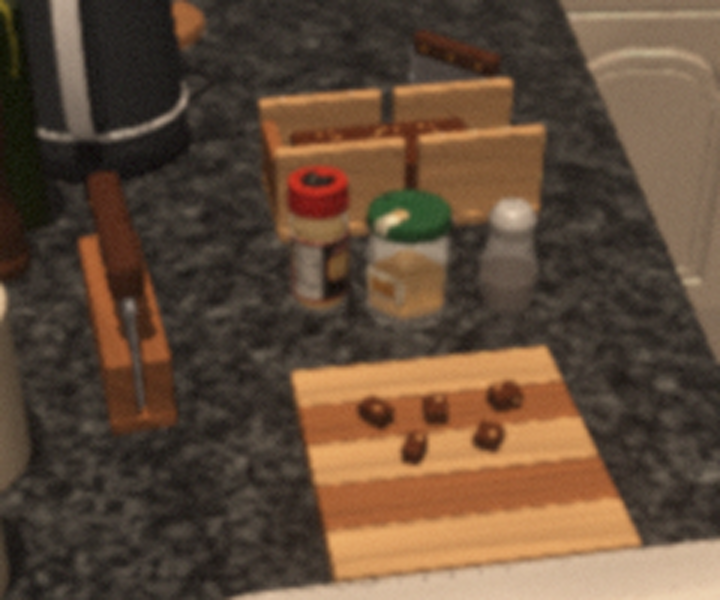

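```bash
cat > h.py <<'E'
import numpy as np
from workcell import arm
K={}
def cam(n):
    if n not in K: K[n]=arm.grab_frame(n)
    return K[n]
def ray(n,u,v):
    c=cam(n); f=240/np.tan(np.radians(c["fovy"]/2))
    d=c["R"].T@np.array([(u-c["cx"])/f,(v-c["cy"])/f,1]); return -c["R"].T@c["t"],d
def onz(n,u,v,z):
    o,d=ray(n,u,v); return o+d*(z-o[2])/d[2]
def proj(n,X):
    c=cam(n); f=240/np.tan(np.radians(c["fovy"]/2)); p=c["R"]@np.array(X)+c["t"]; return np.array([c["cx"]+f*p[0]/p[2],c["cy"]+f*p[1]/p[2]])
def T(x,y,z): return onz("top",189.8+x/2.5,149.8+y/2.5,z)
def S(x,y,z): return onz("side",199.83+x/3,139.83+y/3,z)
E
python3 - <<'E'
from h import *
np.set_printoptions(precision=4,suppress=True)
def show(n,P): print(n,np.round(np.array(P)[:,:2]*1000,1).tolist())
show("boardT",[T(x,y,.024) for x,y in[(27,234),(245,211),(265,407),(42,431)]])
show("boardS",[S(x,y,.024) for x,y in[(292,371),(547,347),(640,543),(337,578)]])
show("offT",[T(x,y,.031) for x,y in[(180,266),(139,291),(180,310),(148,345),(192,362)]])
show("handleT",[T(x,y,.122) for x,y in[(225,70),(376,45)]])
show("handleS",[S(x,y,.122) for x,y in[(103,175),(122,265)]])
show("standT front top edge(60)",[T(x,y,.06) for x,y in[(209,72),(388,38),(396,78),(214,117)]])
show("standS top",[S(x,y,.06) for x,y in[(79,240),(120,235),(172,360),(110,368)]])
show("boxT top82",[T(x,y,.082) for x,y in[(474,192),(596,177),(641,427),(506,443)]])
show("boxslotsT82",[T(x,y,.082) for x,y in[(494,322),(605,300)]])
show("boxS82",[S(x,y,.082) for x,y in[(274,149),(545,126),(260,100),(512,80)]])
show("slotsS82",[S(x,y,.082) for x,y in[(411,138),(387,89)]])
show("lids",[T(382,220,.106),T(371,299,.084),T(368,390,.09)])
show("fudge",[T(x,y,.057) for x,y in[(498,216),(580,210),(605,378),(527,388)]])
E
```

```text
boardT [[521.8, 153.5], [547.0, -44.0], [370.1, -66.4], [345.5, 130.3]]
boardS [[545.8, -41.8], [367.8, -63.7], [344.1, 133.3], [520.7, 155.8]]
offT [[494.2, 12.9], [470.8, 48.9], [454.4, 11.5], [422.6, 38.9], [408.2, -0.8]]
handleT [[651.0, -27.7], [676.0, -156.6]]
handleS [[676.5, -146.1], [651.1, -25.7]]
standT front top edge(60) [[667.4, -9.6], [702.8, -171.2], [665.3, -178.7], [625.6, -15.4]]
standS top [[702.0, -161.3], [672.4, -167.4], [622.7, -7.8], [662.0, -0.5]]
boxT top82 [[557.0, -245.7], [572.6, -352.7], [357.0, -386.1], [341.6, -271.5]]
boxslotsT82 [[443.7, -262.2], [464.4, -358.1]]
boxS82 [[558.3, -258.4], [339.0, -289.9], [571.0, -348.3], [353.9, -379.2]]
slotsS82 [[449.0, -273.0], [462.8, -365.5]]
lids [[526.3, -163.9], [461.2, -156.5], [383.4, -154.3]]
fudge [[540.8, -270.4], [547.7, -343.6], [399.2, -362.4], [389.3, -294.3]]
```

```bash
cat >> h.py <<'E'
from scipy.spatial.transform import Rotation as Ro
def pose():
    o=arm.get_obs(); q=o["ee_rot"]; return o,o["eef_pos"],Ro.from_quat([q[1],q[2],q[3],q[0]])
def go(x,y,z,yaw,tilt=None):
    "mm, deg (heading of tool x); prints slide, twist. tilt: extra world rotation"
    o,p,R=pose(); a=np.radians(yaw); c,s=np.cos(a),np.sin(a)
    G=Ro.from_matrix(np.array([[c,s,0],[s,-c,0],[0,0,-1.]]).T if 0 else np.array([[c,s,0],[s,-c,0],[0,0,-1]]))
    if tilt is not None: G=tilt*G
    print("clk %.2f"%o["clock"],"tcp",np.round(p*1000,1),"F",np.round(o["wrist_force"],1),"gap %.4f ff %.1f"%(o["finger_gap"],o["finger_force"]))
    print(" slide",np.round(R.inv().apply(np.array([x,y,z])-p*1000),1).tolist(),"twist",np.round((R.inv()*G).as_rotvec(),4).tolist())
E
python3 -c "
from h import *
go(664,-89,165,102)"
```

```text
clk 0.20 tcp [281.1 557.8 230.8] F [ 0.1 -0.6 -0.7] gap 0.0853 ff 0.0
 slide [-633.0, -405.3, 66.2] twist [-0.0009, 0.0004, 0.8946]
```

>>> drive_tool(
  fingers=[1, 1, 1, 1, 1, 1, 1, 1],
  slide=[
    [-633, -405, 0],
    [-633, -405, 0],
    [-633, -405, 0],
    [-633, -405, 0],
    [-633, -405, 0],
    [-633, -405, 0],
    [-633, -405, 0],
    [-633, -405, 0],
  ],
  twist=[
    [0, 0, 0.895],
    [0, 0, 0.895],
    [0, 0, 0.895],
    [0, 0, 0.895],
    [0, 0, 0.895],
    [0, 0, 0.895],
    [0, 0, 0.895],
    [0, 0, 0.895],
  ],
)

```text
clock: 1.0
eef_pos: [0.4858, 0.2121, 0.2314]
ee_rot: [0.0, 0.629, 0.777, 0.0]
wrist_force: [1.5, -0.1, 0.5]
finger_gap: 0.0857
finger_force: 0.0
```

```bash
python3 -c "
from h import *
go(664,-89,165,102)"
```

```text
clk 1.00 tcp [485.8 212.1 231.4] F [ 1.5 -0.1  0.5] gap 0.0857 ff 0.0
 slide [-331.6, 111.8, 66.4] twist [0.0002, -0.0001, -0.0004]
```

>>> drive_tool(
  fingers=[1, 1, 1, 1, 1, 1, 1, 1],
  slide=[
    [-332, 112, 66],
    [-332, 112, 66],
    [-332, 112, 66],
    [-332, 112, 66],
    [-332, 112, 66],
    [-332, 112, 66],
    [-332, 112, 66],
    [-332, 112, 66],
  ],
  twist=[
    [0, 0, 0],
    [0, 0, 0],
    [0, 0, 0],
    [0, 0, 0],
    [0, 0, 0],
    [0, 0, 0],
    [0, 0, 0],
    [0, 0, 0],
  ],
)

```text
clock: 1.8
eef_pos: [0.6652, -0.0923, 0.1639]
ee_rot: [0.0, 0.631, 0.776, -0.0]
wrist_force: [0.7, -0.4, 0.5]
finger_gap: 0.0856
finger_force: 0.0
```

```bash
python3 - <<'E'
from h import *
import cv2
go(664,-89,88,102)
f=cam("side")["frame"]; g=cam("top")["frame"]
a=cv2.resize(f[120:300,190:310],None,fx=3.3,fy=3.3,interpolation=cv2.INTER_CUBIC)
b=cv2.resize(g[110:290,240:360],None,fx=3.3,fy=3.3,interpolation=cv2.INTER_CUBIC)
cv2.imwrite("pics/pre.png",np.hstack([a,b]))
E
```

```text
clk 1.80 tcp [665.2 -92.3 163.9] F [ 0.7 -0.4  0.5] gap 0.0856 ff 0.0
 slide [3.6, -0.5, 75.9] twist [0.0001, 0.001, -0.0044]
```

View pics/pre.png

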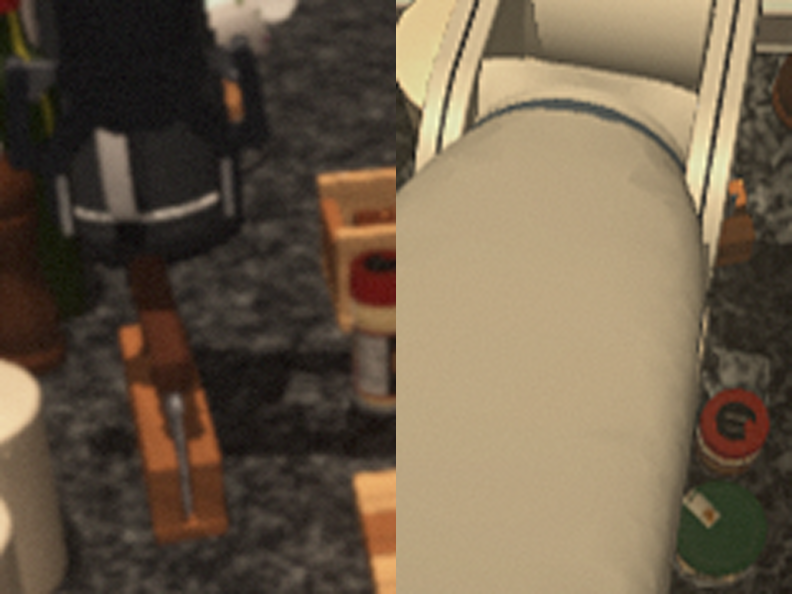

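Both fingertips straddle the handle: they sit at about (65,220) and (232,210) in the left half, with the handle at (155,300) between them. I'll check the lean from the blade's near end.

```bash
python3 - <<'E'
from h import *
n=np.array([np.cos(np.radians(102)),np.sin(np.radians(102)),0]); c=np.array([.664,-.089,0])
m=np.array([np.cos(np.radians(12)),np.sin(np.radians(12)),0])
def pl(u,v,d):
    o,r=ray("side",u,v); X=o+r*((c+n*d-o)@n)/(r@n); return X
for (x,y),d in [((175,395),.075),((190,520),.075),((160,355),.067),((150,300),.067),((174,390),.067)]:
    X=pl(190+x/3.3,120+y/3.3,d); print(np.round(X*1000,1),"across",round((X-c)@m*1000,1))
E
```

```text
[647.1 -15.9 102.1] across -1.3
[646.1 -16.1  10.4] across -2.3
[654.3 -22.6 125.4] across 4.3
[656.4 -22.1 161.9] across 6.5
[648.6 -23.8 100.5] across -1.5
```

>>> drive_tool(
  fingers=[1, 1, 1, 1, 1, 1, 1, 1],
  slide=[
    [4, -2, 20],
    [4, -2, 40],
    [4, -2, 60],
    [4, -2, 75],
    [4, -2, 80],
    [4, -2, 80],
    [4, -2, 80],
    [4, -2, 80],
  ],
  twist=[
    [0, 0, 0],
    [0, 0, 0],
    [0, 0, 0],
    [0, 0, 0],
    [0, 0, 0],
    [0, 0, 0],
    [0, 0, 0],
    [0, 0, 0],
  ],
)

```text
clock: 2.75
eef_pos: [0.6615, -0.0841, 0.0865]
ee_rot: [0.001, 0.629, 0.777, 0.0]
wrist_force: [-0.1, 1.5, -0.4]
finger_gap: 0.0855
finger_force: 0.0
```

>>> drive_tool(
  fingers=[-0.3, -0.45, -0.6, -1, -1, -1, -1, -1],
  slide=[
    [0, 0, 0],
    [0, 0, 0],
    [0, 0, 0],
    [0, 0, 0],
    [0, 0, 0],
    [0, 0, 0],
    [0, 0, 0],
    [0, 0, 0],
  ],
  twist=[
    [0, 0, 0],
    [0, 0, 0],
    [0, 0, 0],
    [0, 0, 0],
    [0, 0, 0],
    [0, 0, 0],
    [0, 0, 0],
    [0, 0, 0],
  ],
  newtons=80,
)

```text
clock: 3.55
eef_pos: [0.6615, -0.0841, 0.0857]
ee_rot: [0.001, 0.629, 0.777, 0.0]
wrist_force: [2.8, 0.6, 1.2]
finger_gap: 0.0235
finger_force: 78.8
```

```bash
python3 -c "
from h import *
go(664,-89,180,102)"
```

```text
clk 3.55 tcp [661.5 -84.1  85.7] F [2.8 0.6 1.2] gap 0.0235 ff 78.8
 slide [-5.4, 1.5, -94.3] twist [0.0016, 0.0006, -0.0002]
```

>>> drive_tool(
  fingers=[-1, -1, -1, -1, -1, -1, -1, -1],
  slide=[
    [0, 0, -10],
    [0, 0, -22],
    [0, 0, -37],
    [0, 0, -55],
    [0, 0, -75],
    [0, 0, -100],
    [0, 0, -110],
    [0, 0, -110],
  ],
  twist=[
    [0, 0, 0],
    [0, 0, 0],
    [0, 0, 0],
    [0, 0, 0],
    [0, 0, 0],
    [0, 0, 0],
    [0, 0, 0],
    [0, 0, 0],
  ],
)

```text
clock: 4.35
eef_pos: [0.6609, -0.0842, 0.1964]
ee_rot: [0.001, 0.63, 0.777, 0.0]
wrist_force: [0.0, 0.3, -1.5]
finger_gap: 0.0227
finger_force: 78.8
```

```bash
python3 - <<'E'
from h import *
import cv2
b=np.radians(97.1); yd=np.array([np.cos(b),np.sin(b)])
p=np.array([445.5,44.5])-78*yd; print(p)
go(p[0],p[1],190,187.1)
f=cam("side")["frame"]
cv2.imwrite("pics/lift.png",cv2.resize(f[60:260,170:370],None,fx=3,fy=3,interpolation=cv2.INTER_CUBIC))
E
```

```text
[455.14091519 -32.90189116]
clk 4.35 tcp [660.9 -84.2 196.4] F [ 0.   0.3 -1.5] gap 0.0227 ff 78.8
 slide [92.8, -190.7, 6.1] twist [0.0005, 0.0013, -1.4859]
```

View pics/lift.png

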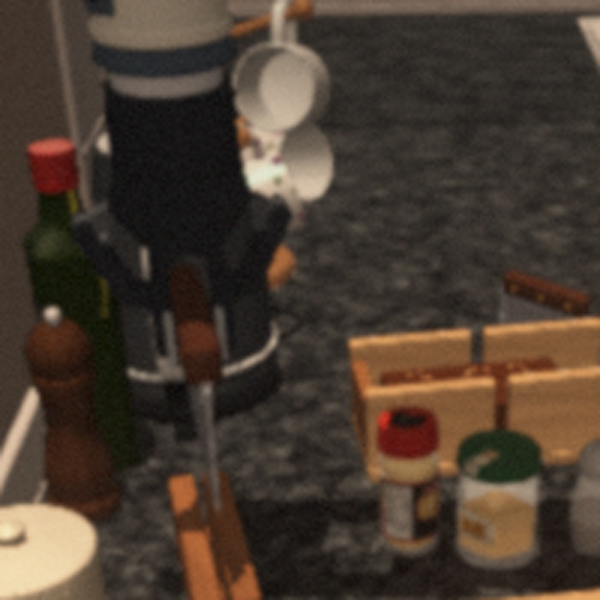

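The scraper hangs from the fingers at about (195,340), upright, with the blade edge at (215,510) clear of the stand. Next I move over the board, turning 85°.

>>> drive_tool(
  fingers=[-1, -1, -1, -1, -1, -1, -1, -1],
  slide=[
    [12, -25, -5],
    [25, -50, -5],
    [37, -75, 0],
    [50, -100, 0],
    [62, -125, 0],
    [74, -150, 0],
    [86, -175, 0],
    [93, -191, 0],
  ],
  twist=[
    [0, 0, -0.14],
    [0, 0, -0.29],
    [0, 0, -0.44],
    [0, 0, -0.58],
    [0, 0, -0.73],
    [0, 0, -0.88],
    [0, 0, -1.02],
    [0, 0, -1.17],
  ],
)

```text
clock: 5.2
eef_pos: [0.4511, -0.0321, 0.1936]
ee_rot: [-0.002, 0.093, 0.996, 0.0]
wrist_force: [-0.4, 0.4, -2.9]
finger_gap: 0.0232
finger_force: 78.8
```

```bash
python3 - <<'E'
from h import *
go(455,-33,130,187.1)
E
```

```text
clk 5.20 tcp [451.1 -32.1 193.6] F [-0.4  0.4 -2.9] gap 0.0232 ff 78.8
 slide [-4.3, -0.1, 63.6] twist [0.0003, -0.0048, -0.3097]
```

>>> drive_tool(
  fingers=[-1, -1, -1, -1, -1, -1, -1, -1],
  slide=[
    [-4, 0, 10],
    [-4, 0, 20],
    [-4, 0, 35],
    [-4, 0, 50],
    [-4, 0, 60],
    [-4, 0, 70],
    [-4, 0, 70],
    [-4, 0, 70],
  ],
  twist=[
    [0, -0.002, -0.1],
    [0, -0.004, -0.2],
    [0, -0.005, -0.31],
    [0, -0.005, -0.31],
    [0, -0.005, -0.31],
    [0, -0.005, -0.31],
    [0, -0.005, -0.31],
    [0, -0.005, -0.31],
  ],
)

```text
clock: 6.0
eef_pos: [0.4584, -0.0335, 0.1251]
ee_rot: [0.002, -0.059, 0.998, -0.0]
wrist_force: [0.4, 0.2, -2.3]
finger_gap: 0.023
finger_force: 78.9
```

```bash
python3 - <<'E'
from h import *
import cv2
go(455,-33,100,187.1)
f=cam("side")["frame"]; cv2.imwrite("pics/b.png",cv2.resize(f[170:350,270:450],None,fx=3.3,fy=3.3,interpolation=cv2.INTER_CUBIC))
E
```

```text
clk 6.00 tcp [458.4 -33.5 125.1] F [ 0.4  0.2 -2.3] gap 0.0230 ff 78.9
 slide [3.5, 0.9, 25.1] twist [-0.0006, 0.0042, -0.0059]
```

View pics/b.png

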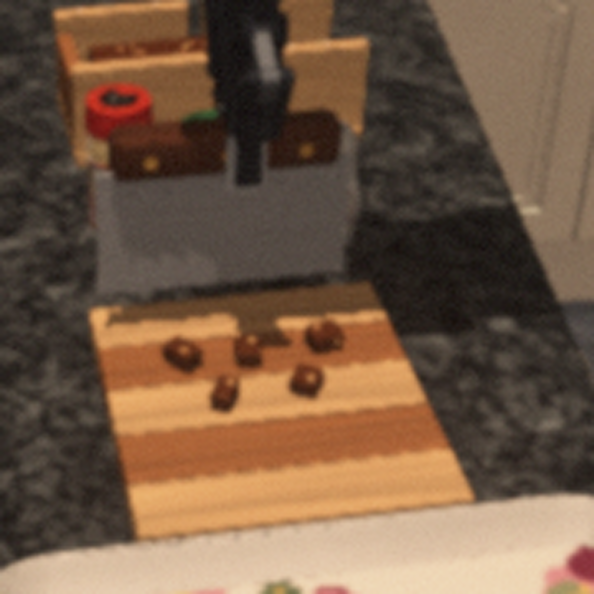

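The blade hangs level behind the five offcuts, with lower corners at (100,296) and (346,276). I'll work out the edge's height and centre from these.

```bash
python3 - <<'E'
from h import *
o,p,R=pose(); n=R.apply([0,1,0]); tx=R.apply([1,0,0])
for x,y in[(100,297),(346,276),(96,172),(112,125),(340,110)]:
    u,v=270+x/3.3-.2,170+y/3.3-.2; a,d=ray("side",u,v); X=a+d*((p-a)@n)/(d@n); print(np.round(X*1000,1),"along",round((X-p)@tx*1000,1),"dz",round((p-X)[2]*1000,1))
E
```

```text
[539.5 -24.   46.2] along -80.9 dz 79.3
[388.1 -41.9  45.1] along 71.6 dz 80.4
[540.  -23.8 134.4] along -81.8 dz -8.9
[530.4 -25.  164.4] along -72.3 dz -38.8
[400.  -40.4 162.5] along 59.0 dz -37.0
```

>>> drive_tool(
  fingers=[-1, -1, -1, -1, -1, -1, -1, -1],
  slide=[
    [0, 0, 6],
    [0, 0, 12],
    [0, 0, 18],
    [0, 0, 22],
    [0, 0, 24],
    [0, 0, 24],
    [0, 0, 24],
    [0, 0, 24],
  ],
  twist=[
    [0, 0.004, 0],
    [0, 0.004, 0],
    [0, 0.004, 0],
    [0, 0.004, 0],
    [0, 0.004, 0],
    [0, 0.004, 0],
    [0, 0.004, 0],
    [0, 0.004, 0],
  ],
)

```text
clock: 6.9
eef_pos: [0.4589, -0.0335, 0.1015]
ee_rot: [0.001, -0.059, 0.998, -0.0]
wrist_force: [-0.3, -0.2, -2.3]
finger_gap: 0.0229
finger_force: 78.9
```

>>> drive_tool(
  fingers=[-1, -1, -1, -1, -1, -1, -1, -1],
  slide=[
    [0, 0, 0.3],
    [0, 0, 0.6],
    [0, 0, 0.9],
    [0, 0, 1.2],
    [0, 0, 1.5],
    [0, 0, 1.5],
    [0, 0, 1.5],
    [0, 0, 1.5],
  ],
  twist=[
    [0, 0, 0],
    [0, 0, 0],
    [0, 0, 0],
    [0, 0, 0],
    [0, 0, 0],
    [0, 0, 0],
    [0, 0, 0],
    [0, 0, 0],
  ],
)

```text
clock: 7.7
eef_pos: [0.4587, -0.0335, 0.0998]
ee_rot: [0.0, -0.059, 0.998, -0.0]
wrist_force: [0.7, -0.7, -1.8]
finger_gap: 0.0232
finger_force: 78.9
```

>>> drive_tool(
  fingers=[-1, -1, -1, -1, -1, -1, -1, -1],
  slide=[
    [0, 0, 0.3],
    [0, 0, 0.6],
    [0, 0, 0.9],
    [0, 0, 1.2],
    [0, 0, 1.5],
    [0, 0, 1.5],
    [0, 0, 1.5],
    [0, 0, 1.5],
  ],
  twist=[
    [0, 0, 0],
    [0, 0, 0],
    [0, 0, 0],
    [0, 0, 0],
    [0, 0, 0],
    [0, 0, 0],
    [0, 0, 0],
    [0, 0, 0],
  ],
)

```text
clock: 8.5
eef_pos: [0.4587, -0.0335, 0.0983]
ee_rot: [0.0, -0.059, 0.998, -0.0]
wrist_force: [0.1, -0.3, -2.8]
finger_gap: 0.0234
finger_force: 78.9
```

```bash
python3 - <<'E'
from h import *
go(455-.1236*225,-33+.992*225,98,187.1)
E
```

```text
clk 8.50 tcp [458.7 -33.5  98.3] F [ 0.1 -0.3 -2.8] gap 0.0234 ff 78.9
 slide [4.9, 225.8, 0.2] twist [-0.0008, 0.0009, -0.0057]
```

>>> drive_tool(
  fingers=[-1, -1, -1, -1, -1, -1, -1, -1],
  slide=[
    [1, 9, 0],
    [1, 19, 0],
    [2, 28, 0],
    [2, 38, 0],
    [3, 47, 0],
    [3, 57, 0],
    [4, 66, 0],
    [4, 75, 0],
  ],
  twist=[
    [0, 0, -0.005],
    [0, 0, -0.005],
    [0, 0, -0.005],
    [0, 0, -0.005],
    [0, 0, -0.005],
    [0, 0, -0.005],
    [0, 0, -0.005],
    [0, 0, -0.005],
  ],
)

```text
clock: 9.3
eef_pos: [0.4456, 0.0413, 0.0982]
ee_rot: [0.0, -0.062, 0.998, -0.0]
wrist_force: [-0.3, -0.5, -2.3]
finger_gap: 0.0234
finger_force: 79.1
```

>>> drive_tool(
  fingers=[-1, -1, -1, -1, -1, -1, -1, -1],
  slide=[
    [0, 10, 0],
    [0, 20, 0],
    [0, 30, 0],
    [0, 40, 0],
    [0, 50, 0],
    [0, 60, 0],
    [0, 70, 0],
    [0, 80, 0],
  ],
  twist=[
    [0, 0, 0],
    [0, 0, 0],
    [0, 0, 0],
    [0, 0, 0],
    [0, 0, 0],
    [0, 0, 0],
    [0, 0, 0],
    [0, 0, 0],
  ],
)

```text
clock: 10.1
eef_pos: [0.4359, 0.1207, 0.0982]
ee_rot: [0.0, -0.062, 0.998, -0.0]
wrist_force: [0.9, -0.4, -1.4]
finger_gap: 0.0234
finger_force: 79.0
```

```bash
python3 - <<'E'
from h import *
import cv2
go(455-.1236*225,-33+.992*225,98,187.1)
f=cam("side")["frame"]; cv2.imwrite("pics/s.png",cv2.resize(f[220:420,260:460],None,fx=2.9,fy=2.9,interpolation=cv2.INTER_CUBIC))
E
```

```text
clk 10.10 tcp [435.9 120.7  98.2] F [ 0.9 -0.4 -1.4] gap 0.0234 ff 79.0
 slide [0.1, 70.0, 0.1] twist [-0.0008, 0.0008, -0.0007]
```

View pics/s.png

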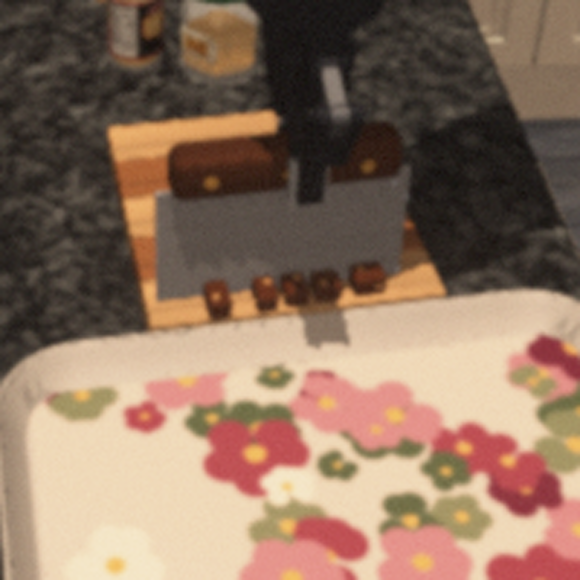

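All five offcuts lie in front of the blade near the board edge, from (217,298) to (367,277). I'll carry on over the rim.

>>> drive_tool(
  fingers=[-1, -1, -1, -1, -1, -1, -1, -1],
  slide=[
    [0, 9, 0],
    [0, 18, 0],
    [0, 27, 0],
    [0, 36, 0],
    [0, 45, 0],
    [0, 54, 0],
    [0, 63, 0],
    [0, 72, 0],
  ],
  twist=[
    [0, 0, 0],
    [0, 0, 0],
    [0, 0, 0],
    [0, 0, 0],
    [0, 0, 0],
    [0, 0, 0],
    [0, 0, 0],
    [0, 0, 0],
  ],
)

```text
clock: 10.95
eef_pos: [0.4271, 0.1922, 0.0981]
ee_rot: [0.001, -0.062, 0.998, -0.0]
wrist_force: [-0.1, -0.5, -1.9]
finger_gap: 0.0228
finger_force: 79.0
```

>>> drive_tool(
  fingers=[-1, -1, -1, -1, -1, -1, -1, -1],
  slide=[
    [0, 10, 0],
    [0, 20, 0],
    [0, 20, -15],
    [0, 20, -35],
    [0, 20, -60],
    [0, 20, -85],
    [0, 20, -100],
    [0, 20, -100],
  ],
  twist=[
    [0, 0, 0],
    [0, 0, 0],
    [0, 0, 0],
    [0, 0, 0],
    [0, 0, 0],
    [0, 0, 0],
    [0, 0, 0],
    [0, 0, 0],
  ],
)

```text
clock: 11.75
eef_pos: [0.4258, 0.2123, 0.2001]
ee_rot: [0.003, -0.062, 0.998, 0.0]
wrist_force: [0.2, -0.1, -2.9]
finger_gap: 0.0231
finger_force: 79.1
```

```bash
python3 - <<'E'
from h import *
import cv2
go(456,-316,245,98)
f=cam("side")["frame"]; g=cam("top")["frame"]
cv2.imwrite("pics/s2.png",np.hstack([cv2.resize(f[240:440,255:455],None,fx=2,fy=2),cv2.resize(g[200:400,85:285],None,fx=2,fy=2)]))
E
```

```text
clk 11.75 tcp [425.8 212.3 200.1] F [ 0.2 -0.1 -2.9] gap 0.0231 ff 79.1
 slide [34.8, -528.0, -45.4] twist [0.0045, 0.0036, 1.5545]
```

View pics/s2.png

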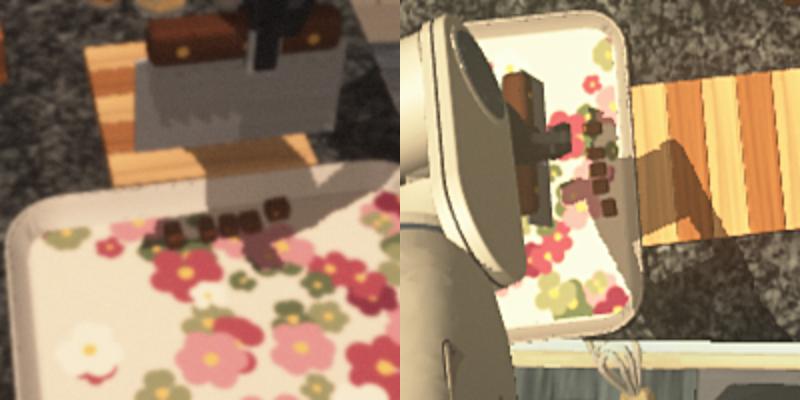

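All five offcuts lie inside the tray: from (173,235) to (278,208) in the side half, and in the column at x≈600 in the top half. I'll carry the scraper high over the jars to the box.

>>> drive_tool(
  fingers=[-1, -1, -1, -1, -1, -1, -1, -1],
  slide=[
    [0, -20, -20],
    [4, -55, -40],
    [8, -95, -46],
    [13, -140, -46],
    [18, -185, -46],
    [22, -230, -46],
    [26, -275, -46],
    [28, -315, -46],
  ],
  twist=[
    [0, 0, 0.1],
    [0, 0, 0.23],
    [0, 0, 0.36],
    [0, 0, 0.5],
    [0, 0, 0.64],
    [0, 0, 0.78],
    [0, 0, 0.92],
    [0, 0, 1.06],
  ],
)

```text
clock: 12.65
eef_pos: [0.4344, -0.1065, 0.243]
ee_rot: [-0.001, 0.454, 0.891, -0.0]
wrist_force: [1.1, -0.4, -2.6]
finger_gap: 0.0233
finger_force: 79.3
```

```bash
python3 - <<'E'
from h import *
go(455,-311,245,98)
E
```

```text
clk 12.65 tcp [ 434.4 -106.5  243. ] F [ 1.1 -0.4 -2.6] gap 0.0233 ff 79.3
 slide [-177.6, -103.4, -2.0] twist [-0.0013, -0.0004, 0.488]
```

>>> drive_tool(
  fingers=[-1, -1, -1, -1, -1, -1, -1, -1],
  slide=[
    [-30, -18, 0],
    [-62, -36, 0],
    [-94, -55, 0],
    [-125, -73, 0],
    [-150, -88, 0],
    [-168, -98, 0],
    [-178, -103, 0],
    [-178, -103, 0],
  ],
  twist=[
    [0, 0, 0.12],
    [0, 0, 0.24],
    [0, 0, 0.36],
    [0, 0, 0.46],
    [0, 0, 0.488],
    [0, 0, 0.488],
    [0, 0, 0.488],
    [0, 0, 0.488],
  ],
)

```text
clock: 13.45
eef_pos: [0.4579, -0.3096, 0.2437]
ee_rot: [0.0, 0.654, 0.757, 0.0]
wrist_force: [-1.1, 0.8, -2.1]
finger_gap: 0.0233
finger_force: 79.2
```

>>> drive_tool(
  fingers=[-1, -1, -1, -1, -1, -1, -1, -1],
  slide=[
    [0, 0, 8],
    [0, 0, 18],
    [0, 0, 28],
    [0, 0, 38],
    [0, 0, 45],
    [0, 0, 50],
    [0, 0, 50],
    [0, 0, 50],
  ],
  twist=[
    [0, 0, 0],
    [0, 0, 0],
    [0, 0, 0],
    [0, 0, 0],
    [0, 0, 0],
    [0, 0, 0],
    [0, 0, 0],
    [0, 0, 0],
  ],
)

```text
clock: 14.25
eef_pos: [0.4581, -0.3093, 0.1946]
ee_rot: [0.001, 0.654, 0.757, 0.0]
wrist_force: [0.8, 0.2, -1.8]
finger_gap: 0.0231
finger_force: 79.2
```

```bash
python3 - <<'E'
from h import *
import cv2
go(455,-311,175,98)
f=cam("side")["frame"]; g=cam("top")["frame"]
cv2.imwrite("pics/x.png",np.hstack([cv2.resize(f[100:230,265:395],None,fx=3.5,fy=3.5,interpolation=cv2.INTER_CUBIC),cv2.resize(g[200:330,360:460],None,fx=3.4,fy=3.5,interpolation=cv2.INTER_CUBIC)]))
E
```

```text
clk 14.25 tcp [ 458.1 -309.3  194.6] F [ 0.8  0.2 -1.8] gap 0.0231 ff 79.2
 slide [-1.2, -3.4, 19.6] twist [0.001, 0.0009, 0.0063]
```

View pics/x.png

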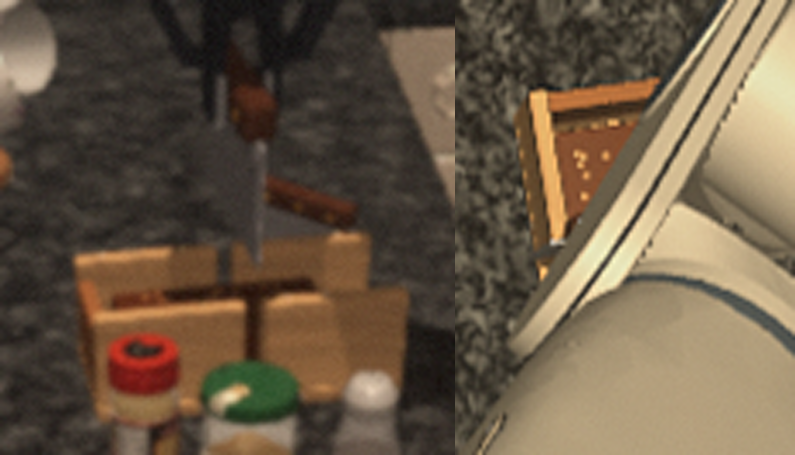

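The blade hangs above the slots: its near corner is at (260,260), with the near slot at about (256,303) and the far slot at (222,250). I've used all ten pictures, so I'll refine the box pose with intensity profiles.

```bash
cat > prof.py <<'E'
from h import *
import cv2
I={n:cv2.GaussianBlur(cv2.imread(f"pics/{n}0.png",0),(0,0),.5).astype(np.float32) for n in("top","side")}
C=np.array([.456,-.318]); a=np.radians(8.0); ex=np.array([np.cos(a),np.sin(a)]); ey=np.array([-np.sin(a),np.cos(a)])
def val(n,x,y,z):
    p=proj(n,[*(C+ex*x/1000+ey*y/1000),z/1000]); return cv2.remap(I[n],np.float32([[p[0]]]),np.float32([[p[1]]]),cv2.INTER_LINEAR)[0,0]
E
python3 - <<'E'
from prof import *
Y=range(-70,71,2)
for n in("top","side"):
  for X in (range(-95,-25,8),range(25,95,8)):
    print(n,"acrossy z82",X[0],[(y,int(np.mean([val(n,x,y,82) for x in X]))) for y in Y])
X=range(-24,25,2)
print("near top slot T",[(x,int(np.mean([val("top",x,y,82) for y in(44,46,48)]))) for x in X])
print("far top slot T",[(x,int(np.mean([val("top",x,y,82) for y in(-44,-46,-48)]))) for x in X])
print("near face slot S",[(x,int(np.mean([val("side",x,52,z) for z in(68,71,74,77)]))) for x in X])
print("far inner slot S",[(x,int(np.mean([val("side",x,-40,z) for z in(68,71,74,77)]))) for x in X])
X=list(range(-120,-99,2))+list(range(100,121,2))
print("ends near face S",[(x,int(np.mean([val("side",x,52,z) for z in(65,70,75)]))) for x in X])
E
```

```text
top acrossy z82 -95 [(-70, 71), (-68, 72), (-66, 73), (-64, 76), (-62, 77), (-60, 77), (-58, 76), (-56, 78), (-54, 106), (-52, 165), (-50, 200), (-48, 206), (-46, 206), (-44, 194), (-42, 147), (-40, 84), (-38, 80), (-36, 84), (-34, 85), (-32, 82), (-30, 84), (-28, 95), (-26, 118), (-24, 146), (-22, 153), (-20, 153), (-18, 151), (-16, 143), (-14, 141), (-12, 142), (-10, 145), (-8, 146), (-6, 146), (-4, 148), (-2, 151), (0, 150), (2, 144), (4, 141), (6, 139), (8, 139), (10, 143), (12, 148), (14, 147), (16, 146), (18, 146), (20, 144), (22, 142), (24, 140), (26, 139), (28, 141), (30, 147), (32, 149), (34, 148), (36, 143), (38, 143), (40, 172), (42, 200), (44, 206), (46, 207), (48, 195), (50, 149), (52, 88), (54, 81), (56, 85), (58, 89), (60, 97), (62, 95), (64, 72), (66, 64), (68, 61), (70, 64)]
top acrossy z82 25 [(-70, 63), (-68, 63), (-66, 66), (-64, 66), (-62, 67), (-60, 70), (-58, 72), (-56, 70), (-54, 70), (-52, 99), (-50, 163), (-48, 200), (-46, 205), (-44, 205), (-42, 193), (-40, 150), (-38, 89), (-36, 80), (-34, 84), (-32, 84), (-30, 79), (-28, 85), (-26, 93), (-24, 95), (-22, 9
[... 2753 characters left out ...]
6), (-6, 76), (-4, 66), (-2, 60), (0, 57), (2, 57), (4, 62), (6, 71), (8, 83), (10, 89), (12, 90), (14, 91), (16, 93), (18, 94), (20, 95), (22, 94), (24, 94)]
far inner slot S [(-24, 92), (-22, 93), (-20, 95), (-18, 96), (-16, 96), (-14, 96), (-12, 96), (-10, 94), (-8, 90), (-6, 82), (-4, 70), (-2, 57), (0, 48), (2, 45), (4, 47), (6, 56), (8, 71), (10, 83), (12, 91), (14, 92), (16, 93), (18, 94), (20, 94), (22, 95), (24, 94)]
ends near face S [(-120, 57), (-118, 54), (-116, 52), (-114, 51), (-112, 57), (-110, 68), (-108, 80), (-106, 87), (-104, 90), (-102, 92), (-100, 93), (100, 92), (102, 92), (104, 91), (106, 89), (108, 81), (110, 69), (112, 56), (114, 48), (116, 44), (118, 47), (120, 51)]
```

```bash
python3 - <<'E'
from h import *
o,p,R=pose(); tx=R.apply([1,0,0]); tz=R.apply([0,0,1])
for off in(.0737,.076): print(off,[(proj("side",p+tx*d+tz*off)-[265,100])*3.5 for d in(.0704,-.0796)])
tx=np.array([-.153,.988])
t=np.array([457.7,-317.0])+4.6*tx
go(t[0],t[1],165,98.8)
f=cam("side")["frame"].astype(int)
# blade near-end vertical edge: brightest columns on rows of the blade end
for y in(170,185,200,215,230,245,255,262,270): 
    r=round(100+y/3.5); row=f[r,325:352].sum(1)//3; print(r,row.tolist())
E
```

```text
0.0737 [array([257.89733041, 269.74229323]), array([212.61770419, 180.73307806])]
0.076 [array([257.79896145, 272.93067225]), array([212.57850859, 183.68714025])]
clk 14.50 tcp [ 458.2 -309.4  194.9] F [ 0.3  0.5 -1.8] gap 0.0231 ff 79.2
 slide [-2.9, -1.7, 29.9] twist [0.0014, 0.0013, -0.0077]
149 [50, 51, 55, 51, 55, 56, 51, 51, 54, 54, 55, 52, 57, 60, 73, 77, 58, 51, 50, 52, 52, 54, 64, 62, 61, 56, 55]
153 [56, 56, 54, 56, 51, 55, 53, 52, 52, 54, 52, 50, 58, 64, 63, 64, 47, 48, 45, 46, 52, 48, 52, 50, 53, 51, 48]
157 [46, 53, 50, 51, 53, 53, 53, 55, 53, 50, 53, 55, 61, 68, 73, 63, 49, 33, 29, 26, 31, 29, 29, 36, 37, 43, 39]
161 [42, 43, 41, 47, 42, 49, 57, 53, 53, 55, 57, 57, 66, 71, 78, 66, 65, 69, 66, 67, 69, 65, 59, 54, 52, 42, 38]
166 [56, 51, 45, 41, 44, 41, 41, 46, 51, 55, 54, 57, 59, 69, 71, 67, 65, 69, 68, 67, 67, 66, 66, 65, 65, 66, 65]
170 [71, 71, 71, 66, 61, 60, 63, 75, 75, 67, 63, 58, 62, 74, 82, 77, 74, 78, 78, 79, 77, 79, 79, 79, 79, 78, 80]
173 [77, 70, 49, 42, 45, 51, 62, 70, 78, 78, 80, 73, 66, 77, 87, 80, 78, 77, 77, 73, 78, 77, 76, 74, 75, 80, 75]
175 [71, 67, 50, 42, 46, 48, 54, 68, 68, 70, 73, 69, 72, 73, 76, 72, 67, 70, 72, 72, 75, 73, 77, 72, 74, 77, 73]
177 [74, 68, 52, 45, 43, 49, 56, 70, 74, 73, 79, 73, 74, 72, 76, 75, 74, 76, 74, 76, 73, 74, 74, 76, 73, 74, 71]
```

```bash
python3 - <<'E'
from h import *
import cv2
f=(cam("side")["frame"].astype(int)+arm.grab_frame("side")["frame"]+arm.grab_frame("side")["frame"])/3
d=(f-cv2.imread("pics/side0.png")).mean(2).round().astype(int)
print("cols",list(range(318,348)))
for r in range(150,186,2): print(r,d[r:r+2,318:348].mean(0).astype(int).tolist())
E
```

```text
cols [318, 319, 320, 321, 322, 323, 324, 325, 326, 327, 328, 329, 330, 331, 332, 333, 334, 335, 336, 337, 338, 339, 340, 341, 342, 343, 344, 345, 346, 347]
150 [1, 1, 3, 1, 1, 1, 0, 5, 4, 2, 1, -1, -1, 2, 5, 11, 13, 17, 15, 16, 19, 29, 30, 11, 0, 3, 2, 0, 0, 2]
152 [3, 0, 3, 1, 3, 0, 1, 3, 2, 0, 4, 1, 4, 5, 5, 7, 8, 5, 10, 16, 23, 32, 25, 10, 1, -2, 1, 0, -2, -4]
154 [1, -1, 0, -1, 3, 0, 0, -1, -3, -3, -3, -2, 3, 5, 5, 8, 5, 2, 1, 6, 29, 35, 27, 9, 1, 0, 1, -4, -2, 1]
156 [2, -1, 0, 2, 0, 2, -2, 4, 1, 0, -1, -3, -1, -4, 0, 0, -3, -3, -9, -4, 20, 37, 24, 11, -2, 0, 0, -2, 1, 2]
158 [0, -1, 1, 0, -1, 0, 3, -1, 3, -2, -1, 0, -2, -3, -3, 2, 4, 3, -5, -10, 5, 13, 10, 1, 0, 0, 0, -1, -2, 1]
160 [-2, 3, 0, -1, -1, 1, 0, 0, 1, 0, 3, 2, -1, 2, 5, 5, 6, 6, 0, -7, -3, 6, 3, 1, 4, 2, 0, 3, 0, 1]
162 [-1, -2, 3, 0, 0, 1, 2, -3, -3, -1, 0, 2, 0, -4, -3, 2, 0, 2, -6, -10, 1, 9, 6, 1, 2, 2, 0, 0, 2, 1]
164 [1, 0, 1, 0, 2, 1, 1, 3, 1, 3, 0, -1, -2, 0, 1, 2, 6, -1, -19, -24, 1, 13, 3, 1, 3, -1, 2, 2, 1, 1]
166 [1, 0, 3, 0, 0, -1, 1, 0, 1, 2, 1, 1, 1, -2, 0, 0, 0, -5, -14, -21, -6, 0, -7, -9, -9, -12, 
[... 654 characters left out ...]
0, 0, -3, -6, -11, -11, -11, -13, -13, -12, -14, -13, -11, -13, -10, -11, -12, -12, -13, -11]
178 [-11, -9, -13, -10, -7, -12, -9, -14, -8, -2, 3, 2, -2, -7, -12, -13, -10, -14, -11, -12, -14, -13, -14, -15, -15, -16, -14, -16, -16, -18]
180 [-13, -14, -12, -14, -15, -13, -14, -16, -11, -14, -13, -15, -16, -21, -22, -19, -18, -24, -23, -21, -20, -32, -36, -29, -27, -31, -29, -31, -27, -26]
182 [-21, -21, -23, -26, -27, -22, -29, -34, -40, -39, -40, -32, -29, -43, -42, -32, -31, -29, -28, -28, -28, -34, -41, -34, -35, -35, -40, -35, -27, -20]
184 [-22, -23, -22, -23, -26, -26, -31, -43, -39, -30, -24, -19, -18, -20, -23, -22, -21, -23, -26, -23, -32, -44, -53, -55, -53, -39, -20, -10, -4, -1]
```

>>> drive_tool(
  fingers=[-1, -1, -1, -1, -1, -1, -1, -1],
  slide=[
    [-1, -1, 4],
    [-2, -2, 10],
    [-3, -2, 16],
    [-3, -2, 22],
    [-3, -2, 28],
    [-3, -2, 30],
    [-3, -2, 30],
    [-3, -2, 30],
  ],
  twist=[
    [0.001, 0.001, -0.008],
    [0.001, 0.001, -0.008],
    [0.001, 0.001, -0.008],
    [0.001, 0.001, -0.008],
    [0.001, 0.001, -0.008],
    [0.001, 0.001, -0.008],
    [0.001, 0.001, -0.008],
    [0.001, 0.001, -0.008],
  ],
)

```text
clock: 15.45
eef_pos: [0.4566, -0.3125, 0.1646]
ee_rot: [-0.0, 0.651, 0.759, 0.0]
wrist_force: [0.5, -0.8, -2.0]
finger_gap: 0.0232
finger_force: 79.2
```

```bash
python3 - <<'E'
from h import *
go(457,-312.5,141,98.8)
E
```

```text
clk 15.45 tcp [ 456.6 -312.5  164.6] F [ 0.5 -0.8 -2. ] gap 0.0232 ff 79.2
 slide [-0.0, 0.4, 23.6] twist [0.0, -0.0001, 0.0004]
```

>>> drive_tool(
  fingers=[-1, -1, -1, -1, -1, -1, -1, -1],
  slide=[
    [0, 0.4, 3],
    [0, 0.4, 7],
    [0, 0.4, 11],
    [0, 0.4, 15],
    [0, 0.4, 19],
    [0, 0.4, 22],
    [0, 0.4, 23.5],
    [0, 0.4, 23.5],
  ],
  twist=[
    [0, 0, 0],
    [0, 0, 0],
    [0, 0, 0],
    [0, 0, 0],
    [0, 0, 0],
    [0, 0, 0],
    [0, 0, 0],
    [0, 0, 0],
  ],
)

```text
clock: 16.25
eef_pos: [0.4568, -0.3123, 0.1407]
ee_rot: [-0.0, 0.651, 0.759, -0.0]
wrist_force: [0.2, 0.6, -2.5]
finger_gap: 0.0234
finger_force: 79.2
```

```bash
python3 - <<'E'
from h import *
import cv2
go(457,-312.5,141,98.8)
f=(cam("side")["frame"].astype(int)+arm.grab_frame("side")["frame"]+arm.grab_frame("side")["frame"])/3
g=f.mean(2).round().astype(int)
o,p,R=pose(); tx=R.apply([1,0,0]); tz=R.apply([0,0,1])
print("pred near corner",proj("side",p+tx*.0704+tz*.0737), "near top of blade",proj("side",p+tx*.0704-tz*.0063))
B=np.array([.4577,-.317]);a=np.radians(8.9);e=np.array([np.cos(a),np.sin(a)]);h=np.array([-e[1],e[0]])
for z in(.082,.06,.03): print("slot edges near z",z,[proj("side",[*(B+e*s+h*.052),z])for s in(-.006,.006)])
print("cols",list(range(326,348)))
for r in range(170,204,2): print(r,g[r:r+2,326:348].mean(0).astype(int).tolist())
E
```

```text
clk 16.25 tcp [ 456.8 -312.3  140.7] F [ 0.2  0.6 -2.5] gap 0.0234 ff 79.2
 slide [-0.2, 0.2, -0.3] twist [-0.0005, -0.0005, 0.0004]
pred near corner [338.78557169 197.14054675] near top of blade [339.72225821 165.88738335]
slot edges near z 0.082 [array([339.24168778, 187.02173923]), array([334.33209326, 187.4706418 ])]
slot edges near z 0.06 [array([338.99615554, 195.2014964 ]), array([334.14005176, 195.65820187])]
slot edges near z 0.03 [array([338.66988157, 206.07111519]), array([333.88486886, 206.53775276])]
cols [326, 327, 328, 329, 330, 331, 332, 333, 334, 335, 336, 337, 338, 339, 340, 341, 342, 343, 344, 345, 346, 347]
170 [66, 57, 53, 54, 52, 53, 54, 53, 53, 54, 54, 55, 59, 73, 82, 79, 76, 78, 78, 78, 78, 80]
172 [71, 59, 54, 53, 54, 52, 53, 53, 54, 54, 54, 54, 61, 75, 85, 81, 78, 79, 79, 79, 78, 77]
174 [66, 55, 54, 52, 52, 54, 54, 53, 53, 53, 56, 55, 64, 74, 82, 75, 73, 74, 74, 73, 73, 72]
176 [67, 54, 51, 54, 53, 51, 54, 54, 55, 54, 54, 58, 63, 75, 81, 77, 75, 73, 75, 75, 75, 74]
178 [68, 56, 54, 52, 52, 54, 55, 54, 53, 54, 54, 57, 67, 74, 75, 71, 69, 69, 66, 67, 66, 65]

[... 440 characters left out ...]
, 59, 63, 74, 81, 77, 82, 89, 95, 98, 99, 97, 92]
190 [88, 88, 88, 90, 89, 87, 83, 82, 75, 56, 51, 62, 72, 76, 72, 80, 87, 89, 87, 87, 88, 86]
192 [88, 87, 89, 86, 88, 86, 86, 83, 71, 47, 44, 56, 68, 78, 73, 78, 85, 86, 86, 87, 86, 87]
194 [90, 89, 90, 89, 91, 92, 89, 88, 72, 47, 34, 47, 67, 84, 82, 88, 91, 92, 91, 92, 92, 91]
196 [87, 89, 89, 87, 89, 88, 89, 85, 70, 45, 30, 36, 51, 70, 84, 94, 96, 96, 97, 97, 96, 97]
198 [90, 90, 89, 89, 90, 88, 87, 86, 70, 44, 32, 31, 40, 62, 81, 92, 95, 94, 94, 95, 94, 93]
200 [92, 93, 93, 93, 91, 91, 93, 88, 73, 45, 32, 31, 42, 60, 78, 87, 90, 91, 90, 91, 89, 90]
202 [89, 90, 90, 87, 86, 85, 84, 83, 69, 51, 45, 46, 51, 60, 73, 80, 82, 87, 91, 91, 92, 94]
```

```bash
python3 -c "
from workcell import arm
print(arm.sign_off())"
```

```text
the job is handed in; nothing more can be done
None
```

I handed the job in: all five offcuts are in the flowered tray, and the scraper is still gripped with its blade upright in both slots of the cutting box, edge by my estimate 10–12 mm above the fudge bar and centred to within a few millimetres. I didn't check the jars in a picture afterwards, but the blade crossed about 6 cm above them.

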